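# Pop a push-to-open cabinet door and swing it wide open

## Task

The handleless two-door cabinet needs its right-hand door (right as you face the doors) wide open so that the drawer runner can be fitted. Press the door in with a fingertip at its free edge, by the middle of the cabinet, let go so that the push catch springs it ajar by itself, then put a fingertip behind that edge and swing the door round until it stands square to the cabinet or further. Only push with the fingers: do not pinch the door, leave the left-hand door shut and unpressed, do not turn the turntable, and leave everything else where it is.

Things in the scene. Friction and masses are not known exactly. Their poses are not given: they have to be found in the camera images.
- cabinet: Fixed two-door cabinet on the table: oak carcass 400 mm wide (y), 180 deep (x), 220 high, two plain white doors without handles. Origin: centre of the underside; x points into the cabinet, y left as one faces the doors, z up. Carcass front at x = -90 mm. Doors meet at y = 0 (4 mm gap), hinged on the outer sides; shut, their backs lie at x = -95, fronts at -111; z from 3 to 215 mm.
- right_door (a joint): Right-hand door (cabinet's -y side), rad: 0 shut and latched; negative pressed in, stop at -0.025; positive open, hinge stop at 1.92. The catch lets go at about -0.018 (3.5 mm at the free edge, about 4 N there). As the finger then draws back, a sprung plunger pushes the door out within a second to about 0.25 (free edge 49 mm out), where it rests. The catch does not take hold again.
- right_door_hinge (a point): On the upright hinge axis of the right-hand door, in the plane of its back, at the height of its top edge (215 mm above the table). Axes turn with the door: x from its front to its back (shut: into the cabinet), y from hinge to free edge, z up. The door is 197 mm wide, 16 thick. Seen from above it opens counter-clockwise. Past ajar it swings freely with light friction (under 0.5 N at the free edge) and stays where left.
- right_door_corner (a point): Top corner of the right-hand door's free edge, on its front face, 197 mm along the door from the hinge; same axes as the hinge point. Press 20 to 35 mm from the free edge, 25 to 45 mm below the top. The plunger stands out 125 mm above the table, so go behind the ajar door from above, with the fingertips no lower than 140 mm above the table.
- left_door (a joint): Left-hand door, rad, in the same sense: 0 shut, negative pressed in, positive open. It has the same push catch and must stay shut.
- platter (a joint): Platter of the turntable, rad, anticlockwise from above positive: round, bamboo, 360 mm across, 28 mm high, turns easily on its base. It stands ahead of the robot on the right.
- screw_caddy: Black plastic screw caddy on the turntable, 150 x 90 mm, 98 mm high with its handle. Origin: centre of the underside. Leave alone.
- drawer_runner: Steel drawer runner lying flat on the turntable, 270 x 35 mm, 19 mm high. Origin: about the centre of the underside. Leave alone.
- hammer: Hammer with a red rubber head (75 mm long, 48 mm across) and a 265 mm wooden handle, lying on the turntable. Origin: on the underside, along the handle (75 mm from the head). Leave alone.
- tumbler: Clear glass tumbler standing on the turntable, 74 mm across, 115 mm high. Origin: centre of the foot. Leave alone.
- spirit_level: Aluminium spirit level lying on the rear half of the cabinet's top, 230 mm long, 22 mm wide, 40 mm high. Origin: centre of the underside. Leave alone.
- glue_bottle: White glue bottle standing on the table in front of the left-hand door, 52 mm across, 150 mm high. Origin: centre of the foot. Leave alone.
- tape_measure: Black tape measure standing on the table between the robot and the cabinet, 68 x 34 mm, 58 mm high. Origin: centre of the underside. Leave alone.
- screwdriver: Screwdriver lying on the table to the left, 180 mm long. Origin: on the underside. Leave alone.

How it is judged:
By the outcome, as a careful person would: the job done as asked, in the order asked, and still so for the second after the job is handed in, with the robot touching nothing.
It also fails if it takes over 58 s, if anything falls off the work surface, if the arm or the gripper's body presses on something with over 40 N, if the wrist force passes 120 N, or if a joint passes its speed limit or range.

## Robot

A 7-joint arm with a two-finger parallel gripper is mounted at the origin on the work surface. World frame = base frame: x ahead of the robot, y to its left, z up, the work surface at z = 0. Lengths are in mm, angles in rad, forces in N, time in s.
With the tool pointing down it reaches from about 375 to 925 mm from the base axis. Payload 3.1 kg.
Tool frame: the origin (TCP) lies midway between the tips of the shut fingers; the grasp point (between the pads) lies 19 mm behind it (arm.pinch_z is the distance from the TCP to the grasp point, in mm); z points along the fingers, y is the line along which they close (so a half turn about z gives the same grasp; the last joint's range is limited). The gripper opens to 85 mm and grips with 20 to 120 N. Pads are 22 mm wide; open, the fingers measure 114 mm over their backs; the gripper's body (76 mm by 85 mm) begins 54 mm behind the grasp point. The pads swing forward as they close: fully open they stand 13 mm farther back than shut.
Start: joints at [-1.277, 0.383, 0.044, 1.598, -0.018, 1.161, -0.05], TCP at [248.182, 600.757, 231.269] pointing down, gripper open.
Joint ranges: [-2.61, 2.61], [-0.41, 2.15], [-1.48, 1.57], [0, 2.5], [-1.57, 4.71], [0.05, 1.97], [-2.85, 2.85]. Speed limits (rad/s): [2.79, 2.79, 3.14, 3.14, 3.14, 3.14, 3.14].

## Interface

Orientations are given as a rotation vector (axis times angle).
In Python, from workcell import arm gives the robot as it stands.
- The arm moves only by the shell command python3 -m inch 'ROWS' [OPENING] [FORCE]. ROWS is JSON, a list of rows, each a list of 2 entries, a list of its own where there are three numbers: the shift along the world's x, y, z in mm, then the turn about the world's z in rad. In form: [[[dx, dy, dz], turn], ...]. A call has 1 to 8 rows; each row shifts and turns the commanded pose from where the row before left it; what a row does not reach is not made up. A row lasts 1/8 s, in which the tool goes at most 62.5 mm and 10.7 degrees, less where a joint would pass 70% of its speed; a pose out of reach is approached as far as the arm can. A call with a gripper value outside its range is refused whole. OPENING is the closure, from -1 (fully open) to 1 (shut), set as the call begins (- or left out, the last holds). The fingers move at their own pace and stop on an object; FORCE is the grip in N (left out, the last holds). Time passes only in rows, so rows that do not move let the fingers close. It gives the time, the measured TCP pose, the force, the opening and the grip force at its end, in the units of the state.
- arm.observe(): the state, without advancing time (a new reading comes with each control period).
- arm.read_camera(name): name is "scene" or "side" or "wrist"; returns a dict with "img" (384x512x3 uint8, blue, green, red), "camera_matrix" (3x3 intrinsics, pixels), "D" ([k1, k2, p1, p2, k3] as OpenCV has them; the pictures are not rectified), "R" (3x3) and "t" (3): a world point X has camera coordinates R X + t. Camera axes: x right, y down, z forward; pixel columns grow to the right and rows downward; lengths in mm; the calibration is good to about 2 mm. A picture is of the moment at which its call begins. There is no depth.
- arm.sign_off(): hands the job in; it is judged then, once.
Trained networks look in a picture, given as the dict that the camera call returned (one of the last four; its "shot" number tells which), for a name from the list of things; names that differ only in an ending like _2 or _b are one class to them, and where a whole thing is asked for, a point or a joint stands for the part that bears it (a point fixed in the world has none). Each returns a list of dicts, best first, with "confidence" (0 to 1); they miss things now and then, are a little off and sometimes report something else, mostly with a low value. They report only what shows in the picture. A call takes as long as a camera call.
- arm.recognise(target, picture): "at" ([x, y, z] in mm, in world coordinates, good to about 4 mm: the middle of the surface that is visible of it).
- arm.landmark_of(target, picture): "at" ([x, y, z] in mm, in world coordinates, good to about 4 mm: a listed point, or the origin of a listed thing).
The state is a dict: "time": time; "qpos": joint angles; "joint_vel": joint speeds; "effort": joint torques, N m; "eef_pos": TCP position; "eef_rot": TCP orientation; "force": force on the tool from outside, world axes, zero at the start; "moment": the same for the moment, N m; "width": finger opening in mm; "grasp_force": force on a finger pad.
Only numpy, scipy, OpenCV 4.12 (cv2) and the standard library are available. Lean on these libraries where they do the work, as an engineer would, in place of code of your own. Each camera call takes 0.05 s, during which the arm holds its last target. There are 200 camera calls.

## Working session

There is one attempt and no reset: what is moved stays moved. The work goes in short steps, Python scripts to look and compute and a shell command to move; the robot and the scene stay as the last step left them, time stands still between calls to the robot, and variables do not carry over. Pictures are saved under pics/ and viewed, at most 10 in all, crops included, and the job is handed in when it is done.

```bash
mkdir -p pics
python3 - <<'E'
from workcell import arm
import cv2,numpy as np
s=arm.observe();print(s['time'],s['eef_pos'],s['eef_rot'],s['width'],s['force'])
ims=[]
for c in ['scene','side']:
    p=arm.read_camera(c);ims.append(p['img']);print(c,(-p['R'].T@p['t']).round())
    for n in ['right_door_hinge','right_door_corner','cabinet','glue_bottle','tape_measure','tumbler','screw_caddy','platter','spirit_level','hammer']:
        try:
            r=arm.landmark_of(n,p)
            print(n,[(np.round(d['at']).tolist(),round(d['confidence'],2)) for d in r[:2]])
        except Exception as e: print(n,e)
a=np.vstack(ims);cv2.imwrite('pics/a.png',cv2.resize(a,(800,1200))[:600]);cv2.imwrite('pics/b.png',cv2.resize(ims[1],(800,600)))
E
```

```text
0.0 [247.80878767 599.88268004 229.87843784] [-0.61122576 -3.08118107  0.00409205] 85.51038540900693 [ 0.18100772 -0.70903898  0.20779255]
scene [1275.  384. 1137.]
right_door_hinge [([384.0, -484.0, 28.0], 0.53)]
right_door_corner [([578.0, 134.0, 216.0], 0.63), ([662.0, 207.0, 3.0], 0.54)]
cabinet [([661.0, 208.0, -0.0], 0.75)]
glue_bottle []
tape_measure [([379.0, -54.0, -2.0], 0.64)]
tumbler [([466.0, -356.0, 32.0], 0.82)]
screw_caddy [([382.0, -484.0, 29.0], 0.6), ([649.0, 248.0, 218.0], 0.32)]
platter it knows: cabinet, drawer_runner, glue_bottle, hammer, right_door_corner, right_door_hinge, screw_caddy, screwdriver, spirit_level, tape_measure, tumbler
spirit_level [([653.0, 250.0, 221.0], 0.81)]
hammer [([570.0, -512.0, 24.0], 0.92)]
side [-621. 1094. 1099.]
right_door_hinge [([719.0, -10.0, 222.0], 0.65)]
right_door_corner [([580.0, 131.0, 215.0], 0.87)]
cabinet [([663.0, 205.0, -1.0], 0.82), ([480.0, -498.0, 25.0], 0.34)]
glue_bottle [([442.0, 177.0, -0.0], 0.92), ([343.0, 400.0, -1.0], 0.17)]
tape_measure [([381.0, -59.0, 3.0], 0.81)]
tumbler [([462.0, -354.0, 28.0], 0.75)]
screw_caddy [([388.0, -490.0, 27.0], 0.58)]
platter it knows: cabinet, drawer_runner, glue_bottle, hammer, right_door_corner, right_door_hinge, screw_caddy, screwdriver, spirit_level, tape_measure, tumbler
spirit_level [([653.0, 250.0, 216.0], 0.55)]
hammer [([660.0, 202.0, 1.0], 0.74), ([564.0, -510.0, 31.0], 0.6)]
```

View pics/a.png

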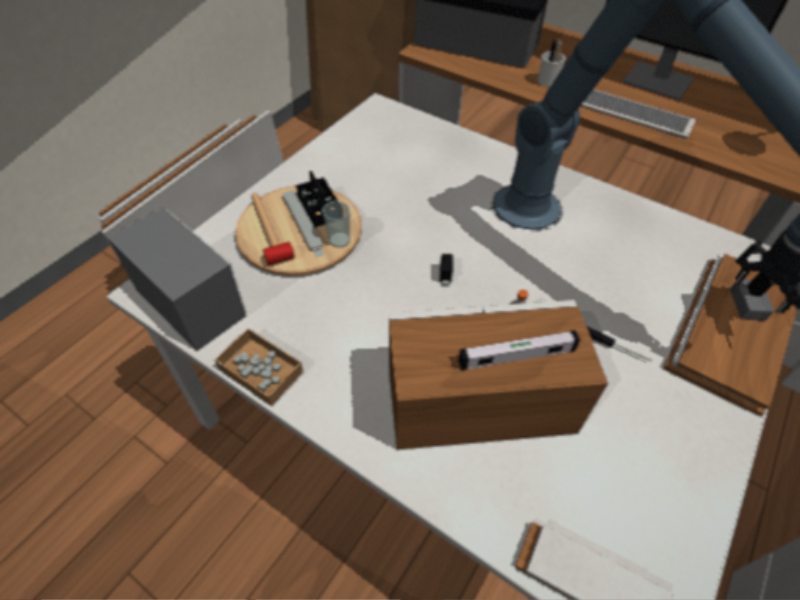

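View pics/b.png

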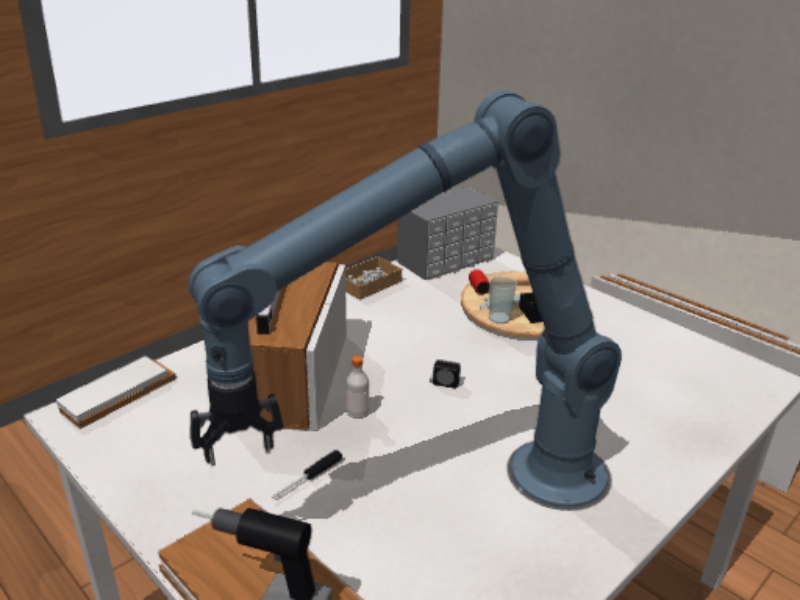

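The scene view shows the cabinet's top (front edge from about (390,318) to (578,303)), with the turntable clear of it on the left. The side view shows the white doors edge-on (about (345,265) to (310,425)), with the glue bottle at (357,385) and the tape measure at (446,373). Next I'll fit the cabinet pose more closely and overlay it on the pictures.

```bash
cat > h.py <<'E'
import numpy as np,cv2
from scipy.optimize import least_squares
from workcell import arm
def proj(p,X):
    return cv2.projectPoints(np.array(X,float),cv2.Rodrigues(p['R'])[0],p['t'],p['camera_matrix'],p['D'])[0][:,0]
def W(pose,X):
    x,y,a=pose;X=np.array(X,float);c,s=np.cos(a),np.sin(a)
    return np.c_[x+c*X[:,0]-s*X[:,1],y+s*X[:,0]+c*X[:,1],X[:,2]]
E
python3 - <<'E'
from h import *
obs=[];pics={}
L={'right_door_hinge':[-95,-199,215],'right_door_corner':[-111,-2,215],'cabinet':[0,0,0]}
for k in range(4):
  for c in ['scene','side']:
    p=arm.read_camera(c);pics[c]=p
    for n in L:
        for d in arm.landmark_of(n,p)[:1]:
            if d['confidence']>.5: obs.append((c,n,np.array(d['at'])))
def f(q): return np.concatenate([(W(q,[L[n]])[0]-a)[:2] for c,n,a in obs])
r=least_squares(f,[662,206,.70],loss='soft_l1',f_scale=4)
for o in obs: print(o[0],o[1],o[2].round())
print(r.x)
q=r.x
for c in pics:
    im=cv2.resize(pics[c]['img'],None,fx=3,fy=3)
    def line(X,col):
        u=proj(pics[c],W(q,X))*3+1; cv2.polylines(im,[np.round(u).astype(int)],True,col,1)
    line([[-90,-200,220],[90,-200,220],[90,200,220],[-90,200,220]],(0,255,0))
    line([[-111,-199,215],[-111,-2,215],[-111,-2,3],[-111,-199,3]],(0,0,255))
    line([[-111,199,215],[-111,2,215],[-111,2,3],[-111,199,3]],(255,0,0))
    m=proj(pics[c],W(q,[[-50,0,150]]))[0]*3
    x0=int(np.clip(m[0]-350,0,1536-700));y0=int(np.clip(m[1]-280,0,1152-560))
    cv2.imwrite(f'pics/o_{c}.png',im[y0:y0+560,x0:x0+700])
E
```

```text
scene right_door_corner [579. 132. 215.]
scene cabinet [662. 206.   0.]
side right_door_hinge [718. -11. 217.]
side right_door_corner [ 462. -355.   28.]
side cabinet [663. 202.   2.]
scene right_door_hinge [715. -10. 214.]
scene right_door_corner [578. 133. 214.]
scene cabinet [664. 206.   1.]
side right_door_hinge [719. -10. 217.]
side right_door_corner [583. 133. 218.]
side cabinet [662. 204.   2.]
scene right_door_hinge [718. -11. 213.]
scene right_door_corner [579. 132. 213.]
scene cabinet [665. 205.   1.]
side right_door_hinge [721. -10. 215.]
side right_door_corner [584. 131. 219.]
side cabinet [663. 204.   4.]
scene right_door_hinge [716. -10. 213.]
scene right_door_corner [577. 133. 214.]
scene cabinet [663. 207.   0.]
side right_door_hinge [717. -13. 221.]
side right_door_corner [580. 133. 218.]
side cabinet [663. 203.  -1.]
[663.31786611 203.99615016   0.69258557]
```

View pics/o_scene.png

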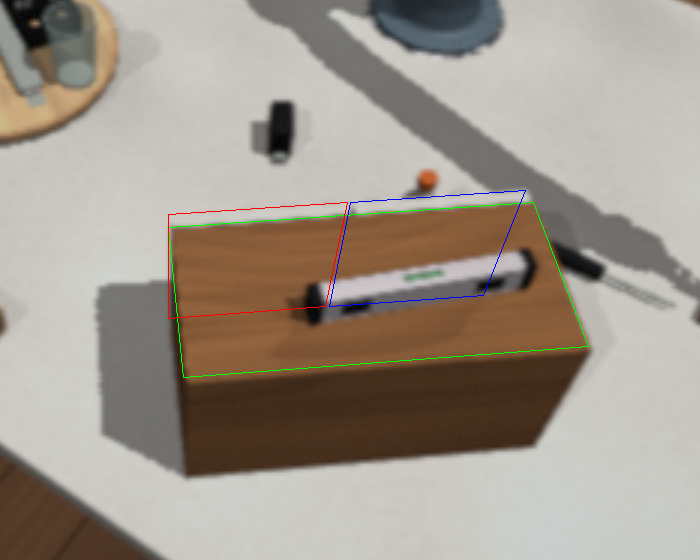

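View pics/o_side.png

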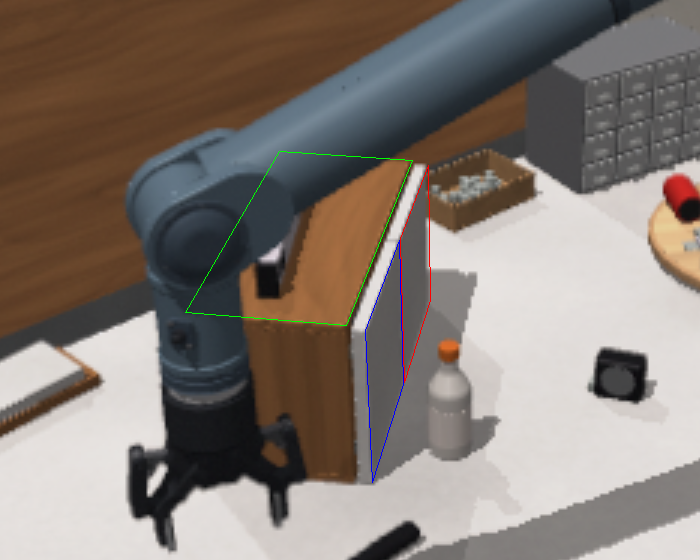

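Run:
```python
from h import *
q=[663.3,204,.6926]
for n,X in dict(pre=[-171,-29,178],touch=[-122,-29,178],hold=[-200,-29,178]).items(): print(n,W(q,[X])[0].round(1))
print('axes',np.cos(q[2]),np.sin(q[2]))
```

```text
pre [550.2  72.5 178. ]
touch [587.9 103.8 178. ]
hold [527.9  54.  178. ]
axes 0.7695884133778963 0.6385402681072606
```

The overlay matches both pictures: the red and blue door outlines meet at the real gap, about (348,205) in the scene crop. I'll shut the fingers and travel to a point in front of the right door.

```bash
python3 -m inch '[[[5,-38,8],-0.13],[[5,-38,8],-0.13],[[5,-38,8],-0.13],[[5,-38,8],-0.13],[[5,-38,8],-0.13],[[5,-38,8],-0.13],[[5,-38,8],-0.13],[[5,-38,8],-0.13]]' 1 20
python3 -m inch '[[[30,-30,0],-0.13],[[30,-30,0],-0.13],[[30,-30,0],-0.13],[[30,-30,0],-0.13],[[30,-30,0],-0.13],[[30,-30,0],-0.13],[[30,-30,0],-0.13],[[30,-30,0],-0.13]]'
```

```text
time: 3.6
eef_pos: [288.4, 295.5, 295.7]
eef_rot: [-2.067, -2.366, -0.001]
force: [0.2, -0.5, 0.7]
width: 0.0
grasp_force: 0.0
time: 4.6
eef_pos: [529.1, 55.9, 295.6]
eef_rot: [-2.969, -1.027, -0.001]
force: [-0.6, 0.9, 0.9]
width: 0.1
grasp_force: 0.0
```

Run:
```python
from h import *
s=arm.observe();print(s['time'],s['eef_pos'],s['eef_rot'],s['qpos'],s['force'])
R=cv2.Rodrigues(np.array(s['eef_rot']))[0];print(np.degrees(np.arctan2(R[1,1],R[0,1])))
p=arm.read_camera('side');cv2.imwrite('pics/c.png',cv2.resize(p['img'],(800,600)))
```

```text
4.6 [529.09270001  55.85143567 295.57959824] [-2.96871229e+00 -1.02657326e+00 -1.47964941e-03] [-0.76924405  0.10692919  0.63525976  1.82994178 -0.06796602  1.225355
 -1.01867041] [-0.60117174  0.85558069  0.89942449]
-51.84948380669842
```

View pics/c.png

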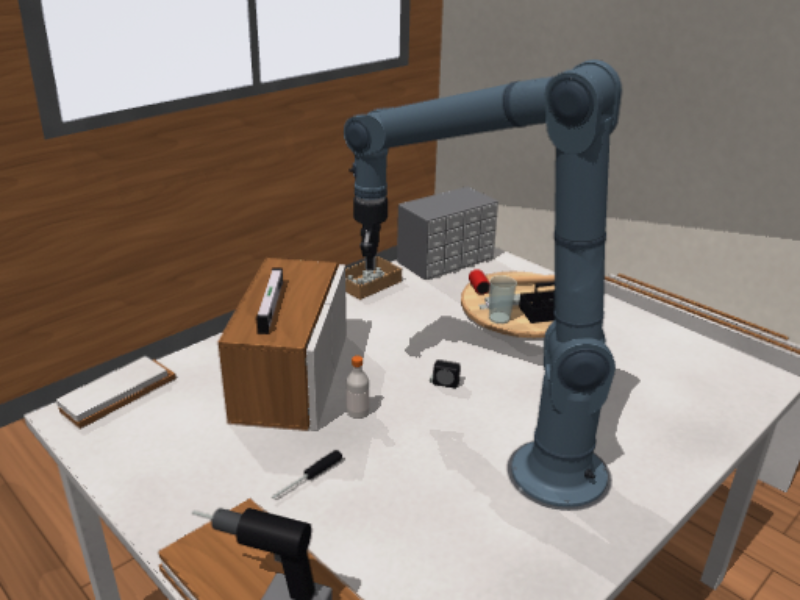

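The picture shows the shut fingers, at about (370,265), above and in front of the right door, with the way clear. I'll go down, approach, then press in small steps.

```bash
python3 -m inch '[[[0,0,-30],0.03],[[0,0,-30],0],[[0,0,-30],0],[[0,0,-28],0],[[15.4,12.8,0],0],[[15.4,12.8,0],0],[[15.4,12.8,0],0],[[0,0,0],0]]'
python3 -m inch '[[[3.1,2.6,0],0],[[0,0,0],0]]'
python3 -m inch '[[[1.5,1.3,0],0],[[0,0,0],0]]'
```

```text
time: 5.65
eef_pos: [575.1, 96.9, 177.4]
eef_rot: [2.95, 1.081, 0.001]
force: [-0.4, 0.3, 0.9]
width: -0.1
grasp_force: 0.0
time: 5.9
eef_pos: [577.1, 97.3, 177.3]
eef_rot: [-2.951, -1.076, 0.0]
force: [-0.3, 0.4, -0.3]
width: -0.0
grasp_force: 0.0
time: 6.15
eef_pos: [578.9, 98.9, 177.4]
eef_rot: [-2.951, -1.077, -0.0]
force: [0.1, -0.2, 0.3]
width: -0.6
grasp_force: 0.0
```

```bash
for i in 1; do python3 -m inch '[[[3.8,3.2,0],0],[[0,0,0],0]]' | sed -n 2,4p; python3 -m inch '[[[1.5,1.3,0],0],[[0,0,0],0]]'| sed -n 2,4p; python3 -m inch '[[[1.5,1.3,0],0],[[0,0,0],0]]'| sed -n 2,4p;  done
```

```text
eef_pos: [583.1, 102.8, 177.3]
eef_rot: [-2.951, -1.078, -0.001]
force: [-0.7, -0.3, 0.7]
eef_pos: [584.4, 103.7, 177.2]
eef_rot: [2.951, 1.077, -0.0]
force: [0.1, -0.5, -0.2]
eef_pos: [585.9, 105.0, 177.3]
eef_rot: [-2.951, -1.077, -0.0]
force: [-0.8, 0.0, -0.3]
```

```bash
python3 -m inch '[[[1.5,1.3,0],0],[[0,0,0],0]]' | sed -n 2,4p; python3 -m inch '[[[1.5,1.3,0],0],[[0,0,0],0]]'| sed -n 2,4p
```

```text
eef_pos: [587.4, 106.2, 177.2]
eef_rot: [2.951, 1.077, 0.0]
force: [0.2, -0.9, -0.1]
eef_pos: [587.9, 106.8, 177.2]
eef_rot: [-2.951, -1.076, 0.004]
force: [-3.6, -1.6, 2.9]
```

```bash
python3 -m inch '[[[1.5,1.3,0],0],[[0,0,0],0]]' | sed -n 2,4p; python3 -m inch '[[[0.8,0.6,0],0],[[0,0,0],0]]'| sed -n 2,4p
```

```text
eef_pos: [589.8, 108.5, 177.1]
eef_rot: [-2.951, -1.077, 0.002]
force: [-3.8, -1.2, 3.0]
eef_pos: [590.5, 109.2, 177.1]
eef_rot: [-2.951, -1.077, 0.003]
force: [-4.7, -1.8, 3.6]
```

```bash
python3 -m inch '[[[0.8,0.6,0],0],[[0,0,0],0]]' | sed -n 2,4p; python3 -m inch '[[[0.8,0.6,0],0],[[0,0,0],0]]'| sed -n 2,4p
```

```text
eef_pos: [590.4, 109.2, 177.1]
eef_rot: [-2.951, -1.076, 0.006]
force: [-7.4, -2.7, 4.9]
eef_pos: [590.4, 109.2, 177.1]
eef_rot: [-2.951, -1.076, 0.009]
force: [-9.2, -3.7, 6.9]
```

The force now climbs without any motion, so the door is at its stop. I'll draw back and wait.

```bash
python3 -m inch '[[[-15.4,-12.8,0],0],[[-15.4,-12.8,0],0],[[-15.4,-12.8,0],0],[[-15.4,-12.8,0],0],[[-7.7,-6.4,0],0],[[0,0,40],0],[[0,0,40],0],[[0,0,40],0]]'|sed -n 1,4p
python3 -m inch '[[[0,0,0],0],[[0,0,0],0],[[0,0,0],0],[[0,0,0],0],[[0,0,0],0]]'|sed -n 1,4p
python3 - <<'E'
from h import *
q=[663.3,204,.6926]
H=W(q,[[-95,-199,0]])[0]
ims=[]
for c in ['scene','side']:
    p=arm.read_camera(c)
    for n in ['right_door_hinge','right_door_corner']:
        for d in arm.landmark_of(n,p)[:1]: print(c,n,np.round(d['at']),d['confidence'])
    im=cv2.resize(p['img'],None,fx=3,fy=3)
    for a,col in ((0,(0,255,0)),(.25,(0,0,255))):
        D=lambda u,t:[-95-t*np.cos(a)-u*np.sin(a),-199-t*np.sin(a)*-1*-1+u*np.cos(a),215]
        u=proj(p,W(q,[D(0,0),D(197,0),D(197,16),D(0,16)]))*3+1
        cv2.polylines(im,[u.round().astype(int)],True,col,1)
    m=u[1];x0=int(m[0]-200);y0=int(m[1]-250);ims.append(im[y0:y0+500,x0:x0+400])
cv2.imwrite('pics/d.png',np.hstack(ims))
E
```

```text
time: 9.4
eef_pos: [524.5, 53.9, 298.9]
eef_rot: [2.951, 1.078, 0.005]
force: [1.1, 0.4, -0.1]
time: 10.02
eef_pos: [523.1, 52.9, 296.5]
eef_rot: [2.951, 1.077, -0.002]
force: [1.3, 0.1, 0.2]
scene right_door_hinge [714. -10. 215.] 0.92
scene right_door_corner [548.  93. 213.] 0.71
side right_door_hinge [718.  -9. 218.] 0.69
side right_door_corner [550.  96. 217.] 0.92
```

View pics/d.png

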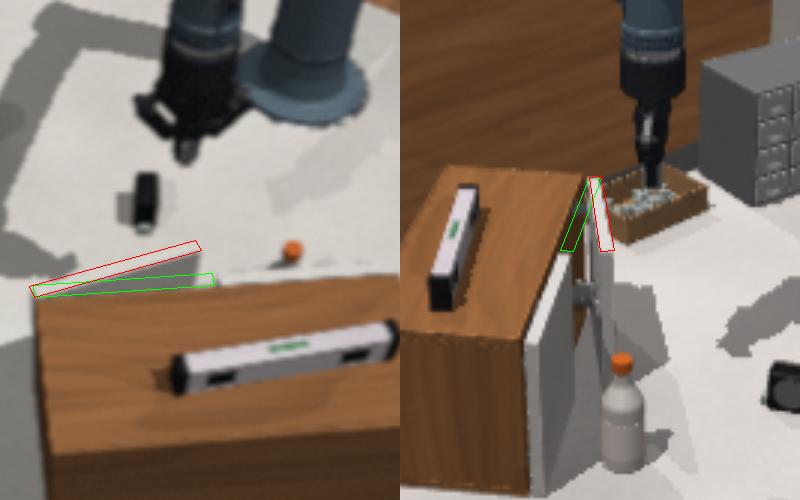

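The red outline drawn for 0.25 rad matches the door in both views, so it has sprung ajar. Its free edge is at about (198,245) in the left crop, and the plunger shows at (585,292) in the right crop. Now I'll work out the way in and the arc.

Run:
```python
from h import *
q=[663.3,204,.6926]
s=arm.observe();print(s['eef_pos'].round(1) if hasattr(s['eef_pos'],'round') else s['eef_pos'])
e=W(q,[[-115,-28,182]])[0];print('entry',e.round(1))
H=W(q,[[-95,-199,0]])[0][:2];prev=e[:2]
for f in np.arange(.25,1.8,.1):
    a=q[2]+f;P=H+[10*np.cos(a)-168*np.sin(a),10*np.sin(a)+168*np.cos(a)]
    print(round(f,2),P.round(1),(P-prev).round(1));prev=P
```

```text
[523.4  52.9 297.3]
entry [592.7 109.  182. ]
0.25 [587.2  97. ] [ -5.5 -12. ]
0.35 [577.2  83.5] [-10.  -13.5]
0.45 [568.6  69. ] [ -8.6 -14.4]
0.55 [561.4  53.8] [ -7.1 -15.2]
0.65 [555.9  37.9] [ -5.6 -15.9]
0.75 [551.9  21.6] [ -4.  -16.3]
0.85 [549.6   4.9] [ -2.3 -16.7]
0.95 [549.  -11.9] [ -0.6 -16.8]
1.05 [550.  -28.7] [  1.  -16.8]
1.15 [552.7 -45.3] [  2.7 -16.6]
1.25 [557.1 -61.5] [  4.4 -16.2]
1.35 [563.1 -77.3] [  6.  -15.7]
1.45 [570.6 -92.3] [  7.5 -15.1]
1.55 [ 579.5 -106.5] [  9.  -14.2]
1.65 [ 589.9 -119.8] [ 10.3 -13.3]
1.75 [ 601.5 -132. ] [ 11.6 -12.2]
```

```bash
python3 -m inch '[[[23.1,18.7,0],0.06],[[23.1,18.7,0],0.06],[[23.1,18.7,0],0],[[0,0,-20],0],[[0,0,-20],0],[[0,0,-10],0],[[0,0,0],0]]'|sed -n 1,4p
python3 -m inch '[[[0,0,-10],0],[[0,0,-10],0],[[0,0,-10],0],[[0,0,0],0]]'|sed -n 1,4p
python3 -m inch '[[[0,0,-10],0],[[0,0,-10],0],[[0,0,-10],0],[[0,0,-5],0],[[0,0,0],0]]'|sed -n 1,4p
python3 - <<'E'
from h import *
c=[]
for n in ['scene','side']:
    p=arm.read_camera(n);im=cv2.resize(p['img'],None,fx=3,fy=3);m=proj(p,[[590,105,200]])[0]*3
    x0=int(m[0]-200);y0=int(m[1]-250);c.append(im[y0:y0+500,x0:x0+400])
cv2.imwrite('pics/e.png',np.hstack(c))
E
```

```text
time: 11.2
eef_pos: [591.7, 108.5, 246.2]
eef_rot: [-2.881, -1.251, 0.004]
force: [0.4, 0.4, 0.4]
time: 11.7
eef_pos: [591.8, 109.0, 215.9]
eef_rot: [-2.881, -1.252, 0.004]
force: [1.0, 0.5, 0.1]
time: 12.32
eef_pos: [592.3, 109.0, 181.6]
eef_rot: [-2.881, -1.252, 0.002]
force: [-0.7, 0.3, 0.6]
```

View pics/e.png

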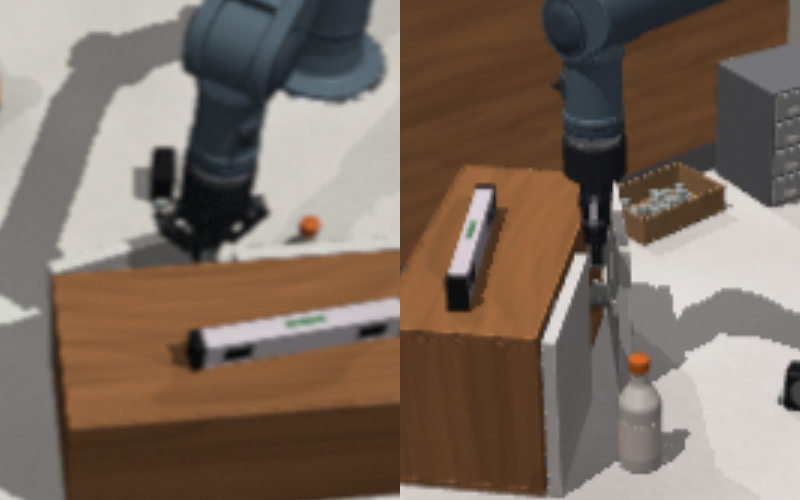

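In the right crop the fingers, at about (597,255), are between the door and the carcass and clear of the plunger. I'll swing the door slowly.

```bash
python3 -m inch '[[[-2.7,-6,0],0.03],[[-2.8,-6,0],0.03],[[-5,-6.7,0],0.05],[[-5,-6.8,0],0.05],[[-4.3,-7.2,0],0.05],[[-4.3,-7.2,0],0.05],[[-3.6,-7.6,0],0.05],[[-3.5,-7.6,0],0.05]]'|sed -n 1,4p
python3 -m inch '[[[-2.8,-7.9,0],0.05],[[-2.8,-8,0],0.05],[[-2,-8.1,0],0.05],[[-2,-8.2,0],0.05],[[-1.2,-8.3,0],0.05],[[-1.1,-8.4,0],0.05],[[-0.3,-8.4,0],0.05],[[-0.3,-8.4,0],0.05]]'|sed -n 1,4p
python3 - <<'E'
from h import *
for n in ['scene','side']:
    p=arm.read_camera(n)
    for d in arm.landmark_of('right_door_corner',p)[:1]: print(n,np.round(d['at']),d['confidence'])
E
```

```text
time: 13.42
eef_pos: [561.6, 53.2, 182.7]
eef_rot: [2.609, 1.75, 0.002]
force: [1.1, 0.2, 0.9]
time: 14.42
eef_pos: [549.0, -12.4, 182.7]
eef_rot: [2.209, 2.234, 0.002]
force: [1.3, 0.2, -0.2]
scene [523. -41. 212.] 0.89
side [524. -44. 217.] 0.81
```

The door stands at about 0.96 rad and follows the finger. I'll carry on.

```bash
python3 -m inch '[[[0.5,-8.4,0],0.05],[[0.5,-8.4,0],0.05],[[1.3,-8.3,0],0.05],[[1.4,-8.3,0],0.05],[[2.2,-8.1,0],0.05],[[2.2,-8.1,0],0.05],[[3,-7.9,0],0.05],[[3,-7.8,0],0.05]]'|sed -n 1,4p
python3 -m inch '[[[3.7,-7.6,0],0.05],[[3.8,-7.5,0],0.05],[[4.5,-7.1,0],0.05],[[4.5,-7.1,0],0.05],[[5.2,-6.7,0],0.05],[[5.2,-6.6,0],0.05],[[5.8,-6.1,0],0.05],[[5.8,-6.1,0],0.05]]'|sed -n 1,4p
python3 - <<'E'
from h import *
for n in ['scene','side']:
    p=arm.read_camera(n)
    for d in arm.landmark_of('right_door_corner',p)[:1]: print(n,np.round(d['at']),d['confidence'])
E
```

```text
time: 15.62
eef_pos: [563.1, -76.4, 182.2]
eef_rot: [-1.721, -2.628, -0.001]
force: [0.9, -0.2, -0.4]
time: 16.62
eef_pos: [601.6, -131.2, 182.1]
eef_rot: [-1.164, -2.917, -0.001]
force: [-0.7, 0.3, -0.1]
scene [ 606. -168.  213.] 0.66
side [ 610. -171.  218.] 0.82
```

The door stands at about 1.77 rad, past square. I'll back the finger off the door, rise and check.

```bash
python3 -m inch '[[[-7.7,6.4,0],0],[[-15,13,0],0],[[-23,19,0],0],[[-5,4,30],0],[[0,0,40],0],[[0,0,40],0],[[0,0,0],0],[[0,0,0],0]]'|sed -n 1,4p
python3 - <<'E'
from h import *
c=[]
for n in ['scene','side']:
    p=arm.read_camera(n)
    for t in ['right_door_corner','tape_measure','glue_bottle','spirit_level']:
        for d in arm.landmark_of(t,p)[:1]: print(n,t,np.round(d['at']),d['confidence'])
    c.append(p['img'])
cv2.imwrite('pics/f.png',cv2.resize(np.hstack(c)[60:],(800,253*1)) if 0 else cv2.resize(c[0],(800,600)))
cv2.imwrite('pics/g.png',cv2.resize(c[1],(800,600)))
E
```

```text
time: 17.82
eef_pos: [550.0, -88.8, 291.8]
eef_rot: [-1.167, -2.916, -0.0]
force: [0.8, 0.1, -0.5]
scene right_door_corner [ 608. -171.  214.] 0.84
scene tape_measure [382. -58.  -1.] 0.54
scene spirit_level [653. 246. 220.] 0.96
side right_door_corner [ 609. -173.  218.] 0.97
side tape_measure [379. -55.   1.] 0.69
side glue_bottle [442. 172.   4.] 0.97
side spirit_level [649. 251. 219.] 0.73
```

View pics/g.png

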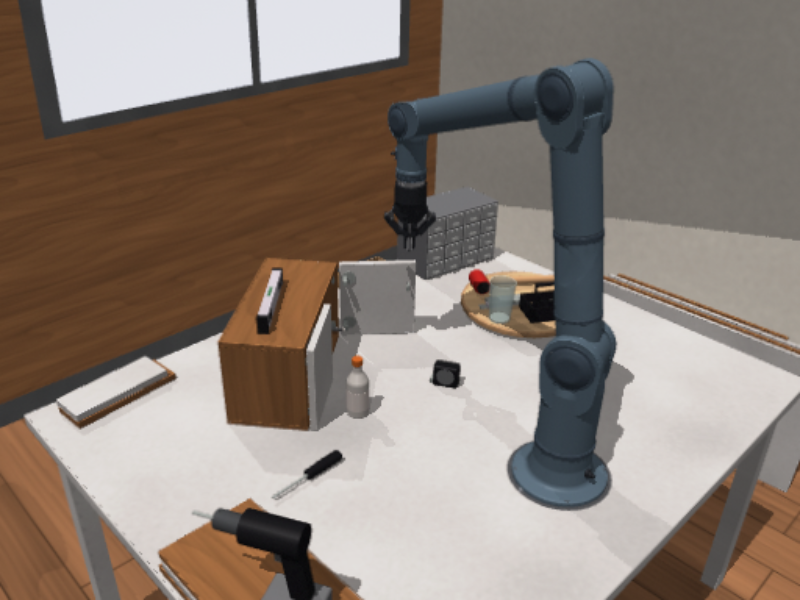

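View pics/f.png

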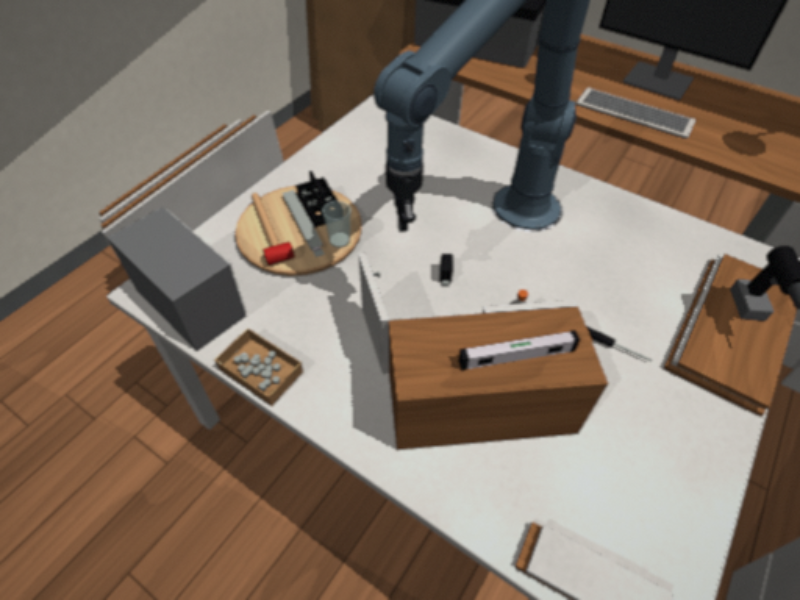

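In both views the right door stands past square (side view about (378,298), scene view (372,310)). The left door is shut, nothing else has moved, and the gripper is clear.

```bash
python3 -c "
from workcell import arm
print(arm.sign_off())"
```

```text
the job is handed in; nothing more can be done
None
```

The right-hand door was pressed in, sprang ajar by itself and was swung round to about 1.77 rad (101°), just past square; the left door is shut, nothing else moved as far as the cameras show, the robot stands clear, and the job is handed in.

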